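Load the vial rack past the sprung gate of the rack reader

TASK

Load the white vial rack into the reader: press the long bar beside the chute with one finger so that the gate swings up, and keep it held up while your other finger pushes the rack along the chute, past the gate and fully home against the stop in the reader; then let go so that the gate closes behind it. The vials are open: push the rack, never lift or tip it, and never let the gate touch the rack or its vials. Leave the other things on the bench where they are.

Things in the scene. Friction and masses are not known exactly. Their poses are not given: they have to be found in the camera images.
- reader: Rack reader with open loading chute, fixed to the bench. Origin on the bench under the chute's centre line, at the gate; x = push direction along the chute into the reader, y = across it to the press-bar side, z up. Numbers in these notes are mm in this frame. Its white housing, 190 wide, 175 high, stands from x = 130 to 330.
- mouth (a point): Open end of the chute, on its floor: x = -195, y = 0, z = 6. The floor runs level from here to x = 130. Two guide rails, 27 apart inside (y = -13.5 to 13.5), 3 thick, tops at z = 16: a fingertip kept above z = 18 passes over them.
- home (a point): Where the rack's centre must finally be: x = 84, y = 0, z = 24. The rack's front end then stands against the stop (the housing, x = 130) and its rear end at x = 38. A grey docking hood, 50 wide, top at z = 61, covers the chute from x = 80 to 136 and takes in the rack's front half.
- gate (a joint): Hinge of the gate, rad: 0 = shut (leaf level across the chute), 1.0 = fully up. Leaf and press bar are one rigid piece on a shaft. Above about 0.8 the rack and vials pass clear of the leaf. A spring shuts it: about 3 N down on the bar starts it, about 5 N holds it fully up; let go, it falls shut by itself.
- shaft (a point): Point on the gate's shaft at the leaf: x = 0, y = 27, z = 31; the shaft is 8 thick and runs along x from -195 to 50, beside the chute.
- leaf_tip (a point): Free end of the gate leaf (4 thick, x = -2 to 2); moves with the gate. Shut, the leaf reaches from the shaft to y = -4 at z = 30 to 47 and blocks the rack. Fully up it leans beside the chute, its tip at y = 9 to 24, z = 56 to 66; a finger on the chute's centre line or a little to the -y side passes it.
- bar_mid (a point): Half-way along the press bar (x = -72), on its face 29 from the shaft; moves with the gate. Steel strip, x = -195 to 50, 38 wide from shaft to rolled edge. Shut it slopes up from the shaft at 0.5 rad (edge y = 60, z = 49); fully pressed, down at 0.5 rad (edge z = 13). A fingertip 15 thick centred at y = 57 is then at about z = 23. A finger can press anywhere and slide along it.
- rack_mid (a point): Centre (half-way up the body) of the loose white vial rack: 92 long (x), 24 wide (y), 36 high, with six open vials in a row reaching 42 above its foot; about 0.2 kg. Its x axis runs along the chute. It stands on the chute floor between the rails, before the gate; its flat rear end is 46 behind this point.
- dish: clear covered petri dish, 63 mm across, 16 mm high; origin under its centre
- tip_box: orange pipette-tip box 118 x 82 mm, 54 mm high, beside the chute on the side away from the press bar; origin under its centre
- marker: marker pen, 130 mm long, 13 mm high, lying on the press-bar side of the chute; origin under its middle, x along it
- timer: white bench timer 65 x 60 x 21 mm, lying on the press-bar side of the chute; origin under its centre
- waste_pot: yellow open pot, 90 mm across, 85 mm high; origin under its centre
- bottle_a: white bottle 66 mm across, 160 mm high; origin under its centre
- bottle_b: amber bottle 60 mm across, 120 mm high; origin under its centre
- tube_rack: green tube rack 100 x 154 mm, 60 mm high with capped tubes up to 90 mm; origin under its centre
Mind the look-alikes: they are no part of the job. Leave any green look-alike of the part that bears rack_mid alone.

How it is judged (in metres and radians):
On the way, in this order (a step that is already met when the one before it is completed fails the run):
1. a finger on the bar holds the gate up, the rack still before it (value of joint gate above 0.7 rad and contact force between the fingers and gate above 0.3 N and x of rack_mid in the frame of reader below -0.045 m), for 0.1 s.
2. the gate is held up by a finger while the rack is passing it (value of joint gate above 0.65 rad and contact force between the fingers and gate above 0.3 N and x of rack_mid in the frame of reader between -0.04 and 0.045 m), for 0.1 s.
3. the rack's rear end is past the gate, which is still held up (value of joint gate above 0.5 rad and contact force between the fingers and gate above 0.2 N and x of rack_mid in the frame of reader above 0.05 m), for 0.05 s.
At the end, for the whole second after the job is handed in: The rack stands upright in the chute within 4 mm of its home against the stop, at rest, with the gate shut behind it (within 0.08 rad) (x of rack_mid in the frame of reader between 0.08 and 0.088 m and y of rack_mid in the frame of reader between -0.004 and 0.004 m and z of rack_mid in the frame of reader below 0.027 m and angle between rack_mid's own z axis and vertical below 0.05 rad and value of joint gate below 0.08 rad and linear speed of rack below 0.01 m/s); the robot touches nothing.
It fails at once if the gate or its bar touches the rack or its vials (contact force between gate and rack above 0.4 N).
It fails at once if the rack is lifted (more than 8 mm) (z of rack_mid in the frame of reader above 0.032 m).
It fails at once if the rack is tipped (more than 0.15 rad) (angle between rack_mid's own z axis and vertical above 0.15 rad).
It fails at once if another thing on the bench is moved more than 20 mm (distance of any of dish, tip_box, marker, timer, waste_pot, bottle_a, bottle_b, tube_rack from where it was at the start of the episode above 0.02 m).
It also fails if it takes over 42 s, if anything falls off the work surface, if the arm or the gripper's body presses on something with over 40 N, if the wrist force passes 120 N, or if a joint passes its speed limit or range.

ROBOT

A 7-joint arm with a two-finger parallel gripper is mounted at the origin on the work surface. World frame = base frame: x ahead of the robot, y to its left, z up, the work surface at z = 0. Lengths are in mm, angles in rad, forces in N, time in s.
With the tool pointing down it reaches from about 400 to 875 mm from the base axis. Payload 4.4 kg.
Tool frame: the origin (TCP) lies midway between the tips of the shut fingers; the grasp point (between the pads) lies 19 mm behind it (ctrl.grip_point_offset is the distance from the TCP to the grasp point, in mm); z points along the fingers, x is the direction in which the jaws open and shut, and the axes are right-handed (so a half turn about z gives the same grasp; the last joint's range is limited). The gripper opens to 85 mm and grips with 20 to 120 N. Pads are 22 mm wide; open, the fingers measure 114 mm over their backs; the gripper's body (76 mm by 85 mm) begins 54 mm behind the grasp point. The pads swing forward as they close: fully open they stand 13 mm farther back than shut.
Start: joints at [1.187, 0.628, 0.038, 1.517, -0.027, 0.996, -0.02], TCP at [203.138, -617.457, 231.313] pointing down, gripper open.
Joint ranges: [-3.06, 3.06], [-0.37, 2.12], [-1.25, 1.32], [0.18, 2.47], [-1.1, 4.24], [0.23, 1.98], [-2.94, 2.94]. Speed limits (rad/s): [2.57, 2.57, 3.14, 3.14, 3.14, 3.14, 3.14].

INTERFACE

Orientations are given as [roll, pitch, yaw] about the fixed x, y, z axes, in that order (R = Rz(yaw) Ry(pitch) Rx(roll)).
In Python, from cell import ctrl, viewer gives the robot as it stands.
- The arm moves only by the tool apply_moves, never from a script. Its argument "series" is a list that holds one entry, the list of rows, each a list of 6 numbers: the shift along the tool's x, y, z normalised to -1 to 1, where 1 is 50 mm, then the turn, a rotation vector about the tool's x, y, z normalised to -1 to 1, where 1 is 6 degrees. In form: [[[tx, ty, tz, rx, ry, rz], ...]]. A call has exactly 5 rows; each row shifts and turns the commanded pose from where the row before left it, along the tool's axes as they then stand; what a row does not reach is not made up. A row lasts 1/8 s, in which the tool goes at most 62.5 mm and 10.7 degrees, less where a joint would pass 70% of its speed; a pose out of reach is approached as far as the arm can. A call with a number of a shift or a turn outside -1 to 1 is refused whole. A call with a gripper value outside its range is refused whole. "claw" is the gripper command: -1 is shut, 1 is fully open, values between are in proportion, set as the call begins (left out, the last holds). The fingers move at their own pace and stop on an object; the grip force is fixed at half the most. Time passes only in rows, so rows that do not move let the fingers close, or fill a call up. It gives the time, the measured TCP pose, the force and the opening at its end, in the units of the state.
- ctrl.read_state(): the state, without advancing time (a new reading comes with each control period).
- viewer.get_image(name): name is "side" or "top" or "wrist"; returns the picture (420x560x3 uint8, blue, green, red); there is no depth.
- viewer.camera_info(name): a dict with "K" (3x3 intrinsics, pixels), "R" (3x3) and "t" (3): a world point X has camera coordinates R X + t. Camera axes: x right, y down, z forward; pixel columns grow to the right and rows downward; lengths in mm; the calibration is good to about 2 mm. A picture is of the moment at which its call begins: read the wrist's pose just before it. camera_info takes no time and is no camera call; for the wrist camera it gives the pose at the moment of the call.
- ctrl.finish_job(): hands the job in, once; it reports no verdict.
Trained networks look in the newest picture that a camera, given by its name, has taken for a name from the list of things; names that differ only in an ending like _2 or _b are one class to them, and where a whole thing is asked for, a point or a joint stands for the part that bears it (a point fixed in the world has none). Each returns a list of dicts, best first, with "score" (0 to 1); they miss things now and then, are a little off and sometimes report something else, mostly with a low value. They report only what shows in the picture. A call takes as long as a camera call. They do not tell look-alikes from the thing itself.
- viewer.find_in(camera, label): "location" ([column, row] as shares, 0 to 1, of the picture: columns of its width, rows of its height, amid what is visible of it).
The state is a dict: "clock": time; "qpos": joint angles; "qd": joint speeds; "tau": joint torques, N m; "eef_pos": TCP position; "tool_rot": TCP orientation; "force": force on the tool from outside, world axes, zero at the start; "torque": the same for the moment, N m; "width": finger opening in mm.
Only numpy, scipy, OpenCV 4.12 (cv2) and the standard library are available. Lean on these libraries where they do the work, as an engineer would, in place of code of your own. Each camera call takes 0.05 s, during which the arm holds its last target. There are 200 camera calls.

## Working session

There is one attempt and no reset: what is moved stays moved. The work goes in short steps, Python scripts to look and compute and a tool call to move; the robot and the scene stay as the last step left them, time stands still between calls to the robot, and variables do not carry over. Pictures are saved under pics/ and viewed, about 8 in all and at most 12, crops included, and the job is handed in when it is done.

Besides the shell and the picture viewer there is one more tool, called after "Request:" as name([rows], argument=value, ...), one row to a line, values as JSON. apply_moves: Moves the arm, as the interface text tells. Scaled input: -1 to 1 covers 50 mm each way for a shift and 6 degrees each way for a turn. Its arguments: {"type":"object","properties":{"series":{"type":"array","items":{"type":"array","items":{"type":"array","items":{"type":"number"}}}},"claw":{"type":"number"}},"required":["series"]}

```bash
mkdir -p pics; ls; python3 - <<'E'
from cell import ctrl, viewer
import cv2
s=ctrl.read_state(); print(s)
for n in ("side","top"):
    im=viewer.get_image(n); cv2.imwrite(f"pics/{n}0.png",im)
    c=viewer.camera_info(n); print(n,c)
    for l in ("reader","rack_mid","gate","bar_mid","tip_box","marker","timer","leaf_tip","mouth"):
        try: print(l,[(round(d['location'][0]*560),round(d['location'][1]*420),round(d['score'],2)) for d in viewer.find_in(n,l)])
        except Exception as e: print(l,e)
E
```

```text
pics
{'clock': 0.0, 'qpos': array([ 1.18718762,  0.62932332,  0.0384406 ,  1.51835889, -0.0270124 ,
        0.99631296, -0.02000025]), 'qd': array([ 0.00022485, -0.00044121,  0.00082951, -0.00113192,  0.00051513,
        0.00172694, -0.00058273]), 'tau': array([ 1.60621357e-04, -5.63400757e+01,  1.22631066e+00, -1.93447298e+01,
        1.10860833e-02,  1.06756590e-02, -7.44649675e-08]), 'eef_pos': array([ 202.9529907 , -616.84717963,  230.40676642]), 'tool_rot': array([ 3.14158021e+00,  1.88465788e-03, -1.25299333e+00]), 'force': array([-0.24089648, -0.22898824, -0.04494766]), 'torque': array([-0.05361659, -0.00330854, -0.01788407]), 'width': 85.54097508417725}
side {'K': array([[479.63155087,   0.        , 278.13530102],
       [  0.        , 479.63155087, 219.04817854],
       [  0.        ,   0.        ,   1.        ]]), 'R': array([[-0.75697328, -0.65339153,  0.00842391],
       [-0.5190573 ,  0.5934119 , -0.61517627],
       [ 0.39695211, -0.47004449, -0.78834459]]), 't': array([359.20264356, 392.42341239, 716.74332498])}
reader [(103, 357, 0.78), (247, 296, 0.18)]
rack_mid [(23
[... 301 characters left out ...]
), (300, 143, 0.58)]
top {'K': array([[427.512992  ,   0.        , 287.06787068],
       [  0.        , 427.512992  , 209.67216571],
       [  0.        ,   0.        ,   1.        ]]), 'R': array([[ 1.50945270e-03, -9.99983401e-01, -5.56049625e-03],
       [-9.78411242e-01, -3.27698704e-04, -2.06667207e-01],
       [ 2.06661954e-01,  5.75240641e-03, -9.78395496e-01]]), 't': array([-130.48849206,  584.71719441,  867.35551683])}
reader [(80, 232, 0.91)]
rack_mid [(284, 161, 0.81), (204, 244, 0.73)]
gate [(205, 264, 0.92)]
bar_mid [(201, 265, 0.86)]
tip_box [(178, 191, 0.89)]
marker [(214, 295, 0.67)]
timer [(217, 293, 0.51), (391, 279, 0.17)]
leaf_tip [(201, 268, 0.58)]
mouth [(83, 230, 0.8)]
```

```bash
python3 - <<'E'
import cv2
im=cv2.imread("pics/top0.png"); 
cv2.imwrite("pics/top0c.png",cv2.resize(im[140:340,20:300],None,fx=2.85,fy=2.85,interpolation=cv2.INTER_CUBIC))
E
```

```text
(no output)
```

View pics/top0.png

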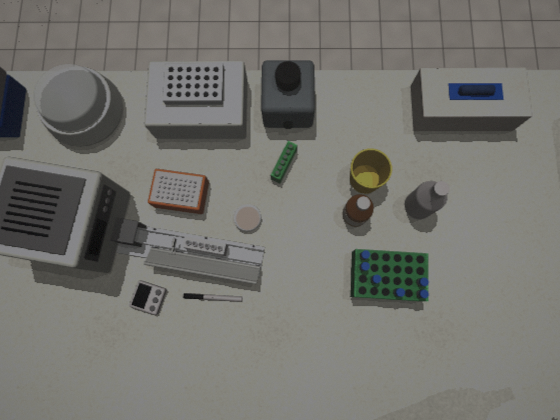

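View pics/side0.png

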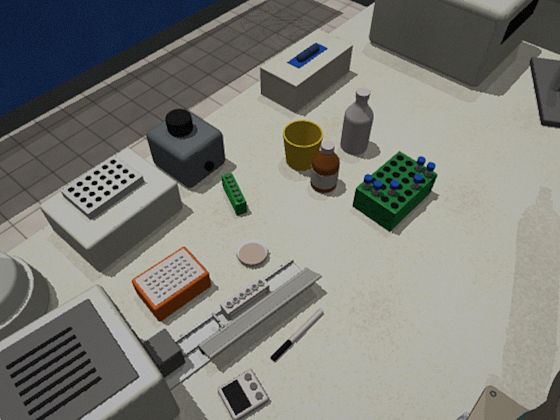

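View pics/top0c.png

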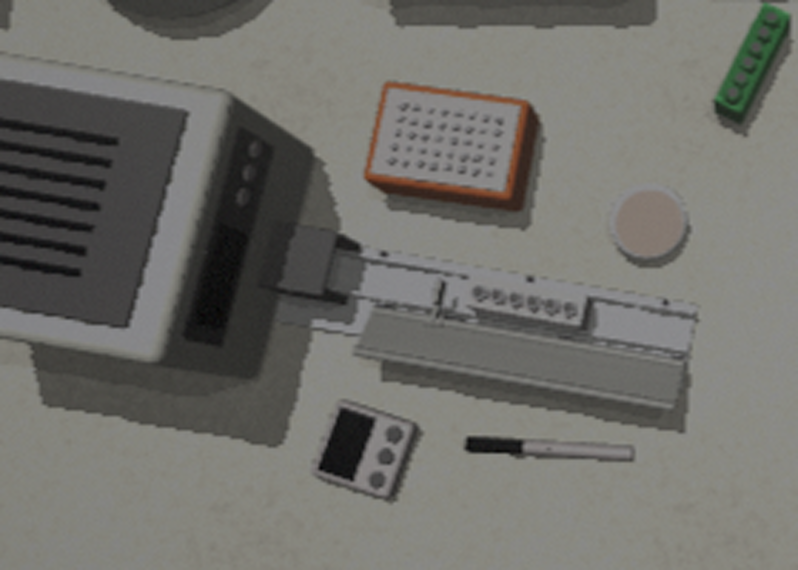

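The white rack at top (204,244), standing in the chute, is the target. The green one at top (284,161) is the look-alike, so I'll leave it alone. Next I fit the reader pose from rough picks and overlay a wireframe on enlarged crops.

```bash
cat > h.py <<'E'
import numpy as np, cv2
from scipy.optimize import least_squares
from cell import ctrl, viewer
def proj(c,P):
    P=np.atleast_2d(P); q=(c['R']@P.T).T+c['t']; q=(c['K']@q.T).T; return q[:,:2]/q[:,2:]
def w(p,P):
    P=np.atleast_2d(P).astype(float); a=p[2]; R=np.array([[np.cos(a),-np.sin(a),0],[np.sin(a),np.cos(a),0],[0,0,1]])
    return P@R.T+[p[0],p[1],0]
def fit(picks,p0):
    return least_squares(lambda p:np.concatenate([(proj(viewer.camera_info(n),w(p,P))-uv).ravel() for n,P,uv in picks]),p0,loss='soft_l1',x_scale=[10,10,.05])
def lines(rx):
    L=[[(-195,60,49),(50,60,49)],[(-195,27,31),(50,27,31)],[(50,60,49),(50,27,31)],[(-195,60,49),(-195,27,31)],
     [(-195,-13.5,16),(80,-13.5,16)],[(-195,13.5,16),(80,13.5,16)],[(-195,-13.5,6),(-195,13.5,6)],[(0,27,47),(0,-4,47)],[(0,-4,47),(0,-4,30)],
     [(80,-25,61),(136,-25,61)],[(80,25,61),(136,25,61)],[(80,25,61),(80,-25,61)],[(130,-95,175),(130,95,175)],[(130,95,175),(330,95,175)]]
    b=[(rx-46,-12,42),(rx+46,-12,42),(rx+46,12,42),(rx-46,12,42)]
    return L+[[b[i],b[(i+1)%4]] for i in range(4)]
def overlay(n,im,p,rx,box,f,out):
    x0,y0,x1,y1=box; c=viewer.camera_info(n)
    o=cv2.resize(im[y0:y1,x0:x1],None,fx=f,fy=f,interpolation=cv2.INTER_CUBIC); o=cv2.convertScaleAbs(o,alpha=1.4)
    for a,b in lines(rx):
        q=((proj(c,w(p,[a,b]))-[x0-.5,y0-.5])*f).astype(int); cv2.line(o,q[0].tolist(),q[1].tolist(),(0,0,255),1)
    cv2.imwrite(out,o)
E
python3 - <<'E'
from h import *
f=lambda l:np.array(l)/2.85+[20,140]
picks=[("top",[(50,60,49),(-195,60,49),(-195,-13.5,10),(80,25,61),(80,-25,61),(130,-95,175),(130,95,175)],f([(354,355),(672,406),(695,305),(327,292),(337,230),(232,92),(158,362)]))]
r=fit(picks,[600,150,1.5]); print(r.x,r.fun.round(1))
overlay("top",cv2.imread("pics/top0.png"),r.x,-80,(100,205,280,295),4.4,"pics/a.png")
overlay("side",cv2.imread("pics/side0.png"),r.x,-80,(140,240,340,390),4,"pics/b.png")
E
```

```text
[522.42364374 116.94923977   1.40443068] [ 0.2 -2.2  0.8 -0.8 -0.   2.7 -2.   0.9  0.1 -0.   0.1 -1.5 -0.1  1. ]
```

View pics/a.png

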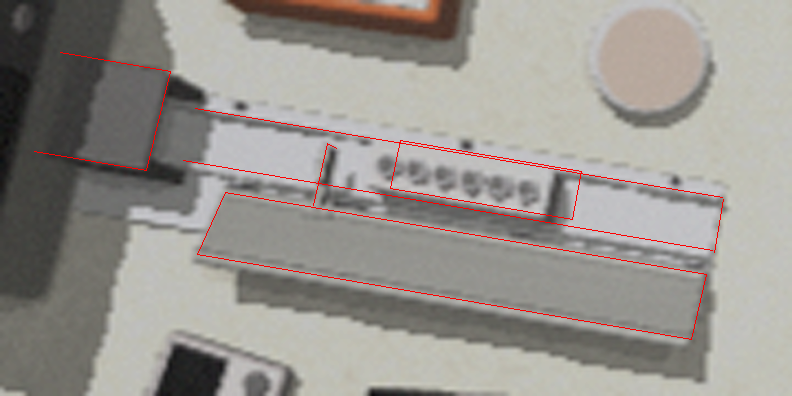

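View pics/b.png

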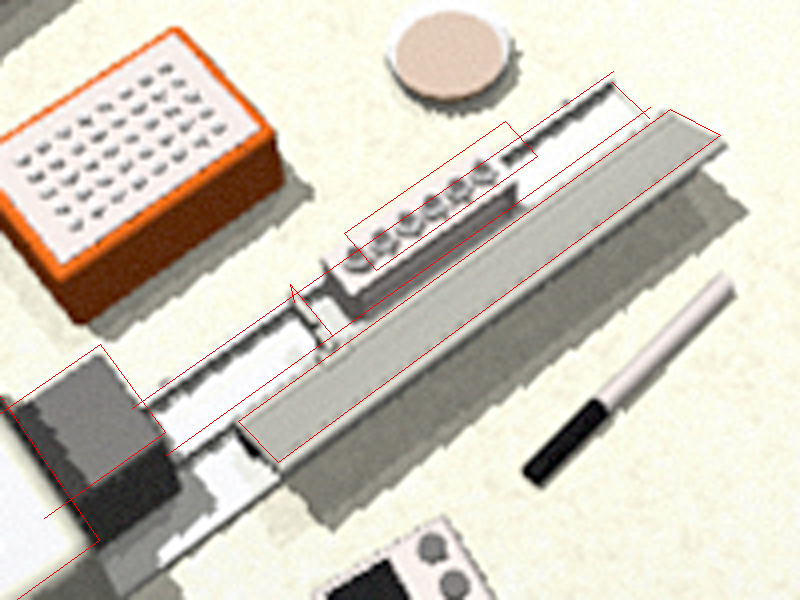

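```bash
python3 - <<'E'
from h import *
T=lambda l:np.array(l)/4.4+[99.5,204.5]
S=lambda l:np.array(l)/4.+[139.5,239.5]
picks=[("top",[(50,60,49),(-195,60,49),(50,27,31),(80,25,61),(80,-25,61)],T([(197,256),(690,340),(227,193),(148,168),(172,72)])),
("side",[(50,60,49),(-195,60,49),(50,27,33),(80,25,61),(80,-25,61),(0,-4,47)],S([(285,468),(726,141),(241,425),(167,434),(100,348),(294,290)]))]
r=fit(picks,[522,117,1.4]); print(r.x,r.fun.reshape(-1,2).round(1).tolist())
p=r.x
vp=[("top",np.array([(0,0,42.]),]),T([(458.5,179)])),("side",np.array([(0,0,42.]),]),S([(423,218)]))] if 0 else [("top",T([(458.5,179)])),("side",S([(423,218)]))]
g=least_squares(lambda q:np.concatenate([(proj(viewer.camera_info(n),w(p,[(q[0],q[1],41)]))-uv).ravel() for n,uv in vp]),[-80,0])
print("rack",g.x,g.fun.round(1))
print("mouth",w(p,[(-195,0,6)]),"home",w(p,[(84,0,24)]))
for n,b,f in (("top",(100,205,280,295),4.4),("side",(140,240,340,390),4)): overlay(n,cv2.imread(f"pics/{n}0.png"),p,g.x[0],b,f,f"pics/{n}2.png")
# obstacles in reader frame
def ray(n,uv,z):
    c=viewer.camera_info(n); d=np.linalg.inv(c['K'])@[uv[0],uv[1],1]; d=c['R'].T@d; o=-c['R'].T@c['t']; return o+d*(z-o[2])/d[2]
a=p[2]
for l,uv,z in (("dish",(248,219),16),("marker",(214,297),10),("timer",(149,297),21),("tip",(178,190),54),("bottle_b",(360,207),60)):
    X=ray("top",uv,z); d=X[:2]-p[:2]; print(l,X.round(),(np.cos(a)*d[0]+np.sin(a)*d[1]).round(),(-np.sin(a)*d[0]+np.cos(a)*d[1]).round())
E
python3 - <<'E'
import cv2,numpy as np
a=cv2.imread('pics/top2.png');b=cv2.imread('pics/side2.png')
a=a[:300];b=cv2.resize(b,None,fx=.5,fy=.5) if 0 else b[60:500]
o=np.zeros((600,800,3),np.uint8); a=cv2.resize(a,(560,212)); o[:212,:560]=a; b=cv2.resize(b,(700,385)); o[214:599,:700]=b
cv2.imwrite('pics/c.png',o)
E
```

```text
File "<stdin>", line 8
    vp=[("top",np.array([(0,0,42.]),]),T([(458.5,179)])),("side",np.array([(0,0,42.]),]),S([(423,218)]))] if 0 else [("top",T([(458.5,179)])),("side",S([(423,218)]))]
                                 ^
SyntaxError: closing parenthesis ']' does not match opening parenthesis '('
[ WARN:0@0.021] global loadsave.cpp:275 findDecoder imread_('pics/top2.png'): can't open/read file: check file path/integrity
[ WARN:0@0.021] global loadsave.cpp:275 findDecoder imread_('pics/side2.png'): can't open/read file: check file path/integrity
Traceback (most recent call last):
TypeError: 'NoneType' object is not subscriptable
```

```bash
python3 - <<'E'
from h import *
T=lambda l:np.array(l)/4.4+[99.5,204.5]
S=lambda l:np.array(l)/4.+[139.5,239.5]
picks=[("top",[(50,60,49),(-195,60,49),(50,27,31),(80,25,61),(80,-25,61)],T([(197,256),(690,340),(227,193),(148,168),(172,72)])),
("side",[(50,60,49),(-195,60,49),(50,27,33),(80,25,61),(80,-25,61),(0,-4,47)],S([(285,468),(726,141),(241,425),(167,434),(100,348),(294,290)]))]
r=fit(picks,[522,117,1.4]); print(r.x,r.fun.reshape(-1,2).round(1).tolist())
p=r.x
vp=[("top",T([(458.5,179)])),("side",S([(423,218)]))]
g=least_squares(lambda q:np.concatenate([(proj(viewer.camera_info(n),w(p,[(q[0],q[1],41)]))-uv).ravel() for n,uv in vp]),[-80,0])
print("rack",g.x,g.fun.round(1))
print("mouth",w(p,[(-195,0,6)]),"home",w(p,[(84,0,24)]))
for n,b,f in (("top",(100,205,280,295),4.4),("side",(140,240,340,390),4)): overlay(n,cv2.imread(f"pics/{n}0.png"),p,g.x[0],b,f,f"pics/{n}2.png")
# obstacles in reader frame
def ray(n,uv,z):
    c=viewer.camera_info(n); d=np.linalg.inv(c['K'])@[uv[0],uv[1],1]; d=c['R'].T@d; o=-c['R'].T@c['t']; return o+d*(z-o[2])/d[2]
a=p[2]
for l,uv,z in (("dish",(248,219),16),("marker",(214,297),10),("timer",(149,297),21),("tip",(178,190),54),("bottle_b",(360,207),60)):
    X=ray("top",uv,z); d=X[:2]-p[:2]; print(l,X.round(),(np.cos(a)*d[0]+np.sin(a)*d[1]).round(),(-np.sin(a)*d[0]+np.cos(a)*d[1]).round())
a=cv2.imread('pics/top2.png')[:300];b=cv2.imread('pics/side2.png')[60:500]
o=np.zeros((600,800,3),np.uint8); o[:212,:560]=cv2.resize(a,(560,212)); o[214:599,:700]=cv2.resize(b,(700,385))
cv2.imwrite('pics/c.png',o)
E
```

```text
[520.75582079 117.07103719   1.40016788] [[-0.0, 0.4], [0.0, 1.1], [-0.6, 0.6], [-0.5, 1.3], [-0.3, 0.4], [-1.1, -0.6], [-0.5, -0.4], [-0.2, -0.8], [0.0, 0.1], [0.6, -0.5], [-0.3, -0.7]]
rack [-66.09903982   0.8371559 ] [-0.1  0.5 -0.3 -0.4]
mouth [[487.64448809 -75.09722149   6.        ]] home [[535.01916411 199.85121017  24.        ]]
dish [573. -41.  16.] -147.0 -78.0
marker [399.  31.  10.] -106.0 105.0
timer [399. 170.  21.] 32.0 129.0
tip [631. 111.  54.] 13.0 -109.0
bottle_b [ 591. -288.   60.] -388.0 -138.0
```

View pics/c.png

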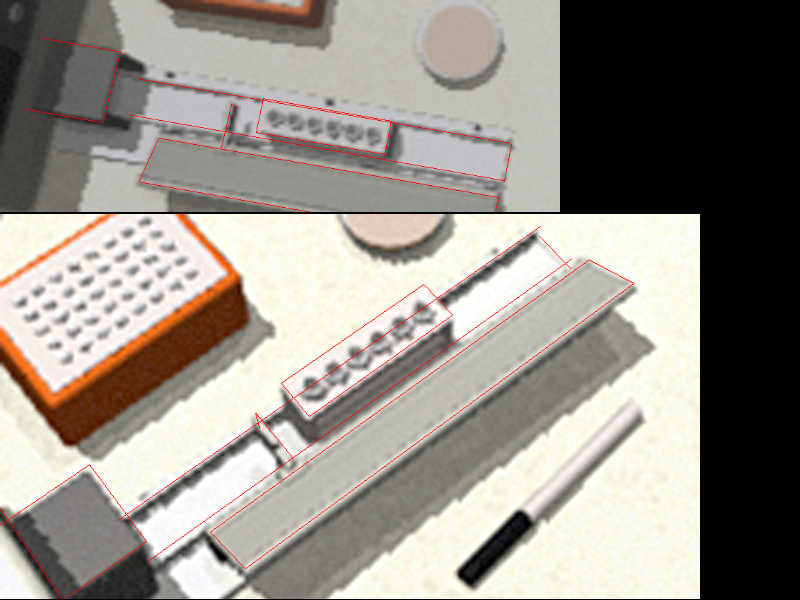

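The fit is good (residuals about 1 px): reader at (521, 117), yaw 1.400. The rack centre is at x ≈ -66, y ≈ 0, so its rear end is at about -112. Next I plan the transfer: tool x along the reader's -y, hovering at reader (-132, 27.5, 110).

```bash
cat >> h.py <<'E'
from scipy.spatial.transform import Rotation as Ro
P=[520.76,117.07,1.4002]
def rd():
    s=ctrl.read_state(); d=s['eef_pos'][:2]-P[:2]; a=P[2]
    q=[np.cos(a)*d[0]+np.sin(a)*d[1],-np.sin(a)*d[0]+np.cos(a)*d[1],s['eef_pos'][2]]
    Rr=Ro.from_euler('z',-a)
    print('t%.2f'%s['clock'],'reader',np.round(q,1),'rpy',s['tool_rot'].round(4),'yawerr',round(s['tool_rot'][2]-(a-np.pi/2),4),'F(reader)',Rr.apply(s['force']).round(1),'w%.1f'%s['width'])
    return s,np.array(q)
def plan(tgt,N):
    s,q=rd(); R=Ro.from_euler('xyz',s['tool_rot']); Rt=Ro.from_euler('xyz',[np.pi,0,P[2]-np.pi/2])
    D=w(P,[tgt])[0]-s['eef_pos']; rv=(R.inv()*Rt).as_rotvec()/N
    for i in range(N):
        print([round(float(v),3) for v in np.r_[R.inv().apply(D/N)/50,np.degrees(rv)/6]]); R=R*Ro.from_rotvec(rv)
E
python3 -c "
from h import *
plan((-132,27.5,110),15); print(w(P,[(-132,27.5,110)]))"
```

```text
t1.00 reader [-777.8  188.3  231.3] rpy [-3.1416  0.     -1.253 ] yawerr -1.0825 F(reader) [ 0.9 -0.4  0.3] w85.3
[-0.66, -0.593, 0.162, -0.0, 0.0, -0.689]
[-0.615, -0.639, 0.162, -0.0, 0.0, -0.689]
[-0.568, -0.682, 0.162, -0.0, 0.0, -0.689]
[-0.517, -0.721, 0.162, -0.0, 0.0, -0.689]
[-0.464, -0.757, 0.162, -0.0, 0.0, -0.689]
[-0.408, -0.788, 0.162, -0.0, 0.0, -0.689]
[-0.35, -0.815, 0.162, -0.0, 0.0, -0.689]
[-0.29, -0.839, 0.162, -0.0, 0.0, -0.689]
[-0.229, -0.857, 0.162, -0.0, 0.0, -0.689]
[-0.167, -0.872, 0.162, -0.0, 0.0, -0.689]
[-0.103, -0.881, 0.162, -0.0, 0.0, -0.689]
[-0.04, -0.886, 0.162, -0.0, 0.0, -0.689]
[0.024, -0.887, 0.162, -0.0, 0.0, -0.689]
[0.088, -0.883, 0.162, -0.0, 0.0, -0.689]
[0.152, -0.874, 0.162, -0.0, 0.0, -0.689]
[[471.24955161  -8.34517253 110.        ]]
```

Request:
apply_moves([
  [[-0.66,-0.59,0,0,0,-0.69],[-0.62,-0.64,0,0,0,-0.69],[-0.57,-0.68,0,0,0,-0.69],[-0.52,-0.72,0,0,0,-0.69],[-0.46,-0.76,0,0,0,-0.69]],
], claw=0.08)

```text
clock: 1.62
eef_pos: [292.8, -412.9, 231.6]
tool_rot: [-3.142, -0.001, -0.89]
force: [0.9, -0.3, -0.8]
width: 46.2
```

Request:
apply_moves([
  [[-0.41,-0.79,0,0,0,-0.69],[-0.35,-0.82,0,0,0,-0.69],[-0.29,-0.84,0,0,0,-0.69],[-0.23,-0.86,0,0,0,-0.69],[-0.17,-0.87,0,0,0,-0.69]],
])

```text
clock: 2.25
eef_pos: [382.3, -209.3, 231.6]
tool_rot: [-3.142, -0.001, -0.528]
force: [0.3, -0.6, -0.3]
width: 45.7
```

Request:
apply_moves([
  [[-0.1,-0.88,0,0,0,-0.69],[-0.04,-0.89,0,0,0,-0.69],[0.02,-0.89,0,0,0,-0.69],[0.09,-0.88,0,0,0,-0.69],[0,0,0,0,0,0]],
])

```text
clock: 2.88
eef_pos: [454.5, -44.3, 231.7]
tool_rot: [-3.139, -0.002, -0.235]
force: [0.2, -0.0, 0.2]
width: 46.2
```

```bash
python3 -c "
from h import *
plan((-132,27.5,110),5)"
```

```text
t2.88 reader [-170.3   37.9  231.7] rpy [-3.1394e+00 -1.7000e-03 -2.3480e-01] yawerr -0.0642 F(reader) [-0.  -0.2  0.2] w46.2
[0.031, -0.154, 0.487, -0.004, -0.003, -0.123]
[0.033, -0.154, 0.487, -0.004, -0.003, -0.123]
[0.035, -0.154, 0.487, -0.004, -0.003, -0.123]
[0.037, -0.154, 0.487, -0.004, -0.003, -0.123]
[0.039, -0.154, 0.487, -0.004, -0.003, -0.123]
```

Request:
apply_moves([
  [[0.03,-0.15,0.49,0,0,-0.125],[0.03,-0.15,0.49,0,0,-0.125],[0.035,-0.15,0.49,0,0,-0.125],[0.04,-0.15,0.49,0,0,-0.125],[0.04,-0.15,0.49,0,0,-0.12]],
])

```text
clock: 3.5
eef_pos: [469.5, -14.3, 108.2]
tool_rot: [3.141, -0.0, -0.178]
force: [0.0, -0.2, 0.3]
width: 45.7
```

```bash
python3 - <<'E'
from h import *
plan((-132,27.5,75),5)
a=viewer.get_image("wrist"); cw=viewer.camera_info("wrist")
for rx,c in ((-66,(0,0,255)),):
    for l in lines(rx):
        q=proj(cw,w(P,l)).astype(int); cv2.line(a,q[0].tolist(),q[1].tolist(),c,1)
b=viewer.get_image("side")[220:400,130:350]
o=np.zeros((600,800,3),np.uint8); o[:330,:440]=cv2.resize(a,(440,330)); o[:330,440:]=cv2.resize(a[150:420,100:400],(360,330))
o[332:600,:328]=cv2.resize(b,(328,268))
t=viewer.get_image("top")[200:300,100:290]; o[332:600,330:800]=cv2.resize(t,(470,268))
cv2.imwrite("pics/d.png",o)
E
```

```text
t3.50 reader [-138.2   28.2  108.2] rpy [ 3.1408e+00 -3.0000e-04 -1.7830e-01] yawerr -0.0077 F(reader) [-0.2 -0.1  0.3] w45.7
[0.003, -0.025, 0.133, 0.002, -0.001, -0.015]
[0.003, -0.025, 0.133, 0.002, -0.001, -0.015]
[0.003, -0.025, 0.133, 0.002, -0.001, -0.015]
[0.003, -0.025, 0.133, 0.002, -0.001, -0.015]
[0.003, -0.025, 0.133, 0.002, -0.001, -0.015]
```

View pics/d.png

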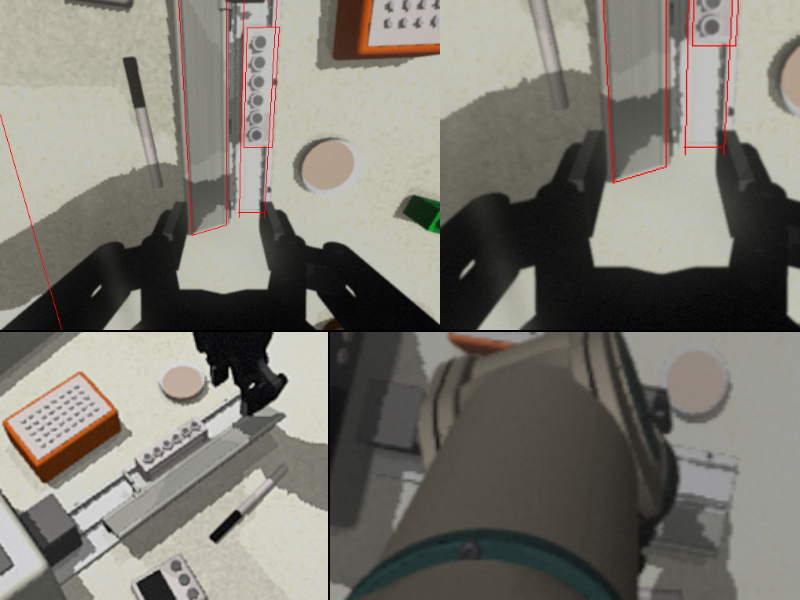

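The wrist overlay (red) matches the bar, rails and rack closely: the rack's rear edge is near (259,145) and the fingers straddle chute and bar. I descend towards the bar, correcting the small yaw error.

Request:
apply_moves([
  [[0.003,-0.025,0.2,0,0,-0.015],[0.003,-0.025,0.2,0,0,-0.015],[0.003,-0.025,0.2,0,0,-0.015],[0.003,-0.025,0.2,0,0,-0.015],[0.003,-0.02,0.2,0,0,-0.015]],
])

```text
clock: 4.28
eef_pos: [471.3, -7.2, 58.1]
tool_rot: [-3.142, 0.0, -0.168]
force: [0.3, -0.4, 0.3]
width: 46.2
```

Request:
apply_moves([
  [[0,0,0.06,0,0,0],[0,0,0.06,0,0,0],[0,0,0.06,0,0,0],[0,0,0.06,0,0,0],[0,0,0,0,0,0]],
])

```text
clock: 4.9
eef_pos: [471.9, -7.4, 46.9]
tool_rot: [-3.141, -0.001, -0.169]
force: [1.5, -0.1, 1.7]
width: 46.2
```

```bash
python3 -c "
from h import *
rd()"
```

```text
t4.90 reader [-130.9   27.    46.9] rpy [-3.1413e+00 -1.2000e-03 -1.6870e-01] yawerr 0.0019 F(reader) [ 0.1 -1.5  1.7] w46.2
```

Request:
apply_moves([
  [[0,0,0.08,0,0,0],[0,0,0.08,0,0,0],[0,0,0.08,0,0,0],[0,0,0.08,0,0,0],[0,0,0.04,0,0,0]],
])

```text
clock: 5.52
eef_pos: [470.4, -7.4, 28.4]
tool_rot: [3.141, 0.002, -0.169]
force: [-3.6, 0.6, 3.0]
width: 46.0
```

Request:
apply_moves([
  [[0,0,0.02,0,0,0],[0,0,0.02,0,0,0],[0,0,0.02,0,0,0],[0,0,0.02,0,0,0],[0,0,0,0,0,0]],
])

```text
clock: 6.15
eef_pos: [471.0, -7.4, 24.7]
tool_rot: [3.141, 0.0, -0.169]
force: [-3.5, 0.2, 2.1]
width: 46.7
```

```bash
python3 - <<'E'
from h import *
rd()
a=viewer.get_image("wrist"); b=viewer.get_image("side")[220:400,130:350]
o=np.zeros((560,760,3),np.uint8); o[:280,:375]=cv2.resize(a,(375,280)); o[:560,376:]=cv2.resize(a[0:330,220:420],(384,560))
o[282:560,:340]=cv2.resize(b,(340,278)); cv2.imwrite("pics/e.png",cv2.convertScaleAbs(o,alpha=1.3))
E
```

```text
t6.15 reader [-131.1   27.9   24.7] rpy [ 3.1414e+00  5.0000e-04 -1.6870e-01] yawerr 0.0019 F(reader) [-0.3  3.5  2.1] w46.7
```

View pics/e.png

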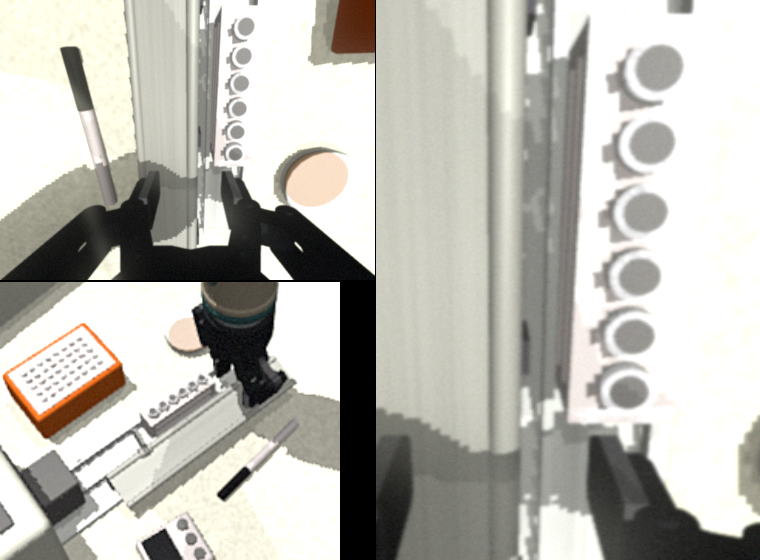

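Request:
apply_moves([
  [[0,0,0.02,0,0,0],[0,0,0.02,0,0,0],[0,0,0.02,0,0,0],[0,0,0,0,0,0],[0,0,0,0,0,0]],
])

```text
clock: 6.88
eef_pos: [471.6, -7.5, 21.9]
tool_rot: [-3.142, -0.001, -0.169]
force: [-2.6, 0.2, 3.5]
width: 46.1
```

```bash
python3 -c "
from h import *
s,q=rd()"
```

```text
t6.88 reader [-131.1   27.3   21.9] rpy [-3.1416e+00 -5.0000e-04 -1.6880e-01] yawerr 0.0017 F(reader) [-0.3  2.6  3.5] w46.1
```

Request:
apply_moves([
  [[0,0,0.02,0,0,0],[0,0,0.02,0,0,0],[0,0,0,0,0,0],[0,0,0,0,0,0],[0,0,0,0,0,0]],
])

```text
clock: 7.5
eef_pos: [471.9, -7.4, 20.0]
tool_rot: [-3.141, -0.001, -0.169]
force: [0.3, -2.0, 3.6]
width: 45.9
```

```bash
python3 -c "
from h import *
s,q=rd()"
```

```text
t7.50 reader [-131.   27.   20.] rpy [-3.1414e+00 -1.2000e-03 -1.6880e-01] yawerr 0.0018 F(reader) [-1.9 -0.6  3.6] w45.9
```

```bash
python3 - <<'E'
from h import *
rd()
n="side"; a=viewer.get_image(n); c=viewer.camera_info(n)
rd()
b=(150,240,350,350); f=4
o=cv2.convertScaleAbs(cv2.resize(a[b[1]:b[3],b[0]:b[2]],None,fx=f,fy=f,interpolation=cv2.INTER_CUBIC),alpha=1.2)
def seg(A,B,col):
    q=((proj(c,w(P,[A,B]))-[b[0]-.5,b[1]-.5])*f).astype(int); cv2.line(o,q[0].tolist(),q[1].tolist(),col,1)
for g,col in ((1.0,(0,0,255)),(0.8,(255,0,0))):
    e=(27+38*np.cos(.5-g),31+38*np.sin(.5-g)); seg((-195,)+e,(50,)+e,col)
    t=np.array([[np.cos(g),-np.sin(g)],[np.sin(g),np.cos(g)]])
    tip=[np.array([27,31])+np.array([-1,1])*(t@np.array(v)) for v in ((31,16),(31,-1))]
    seg((0,*tip[0]),(0,*tip[1]),col)
cv2.imwrite("pics/f.png",o)
E
```

```text
t7.50 reader [-131.   27.   20.] rpy [-3.1414e+00 -1.2000e-03 -1.6880e-01] yawerr 0.0018 F(reader) [-1.9 -0.6  3.6] w45.9
t7.55 reader [-131.   27.   20.] rpy [-3.1414e+00 -1.1000e-03 -1.6890e-01] yawerr 0.0017 F(reader) [-2.  -0.3  3.9] w46.1
```

View pics/f.png

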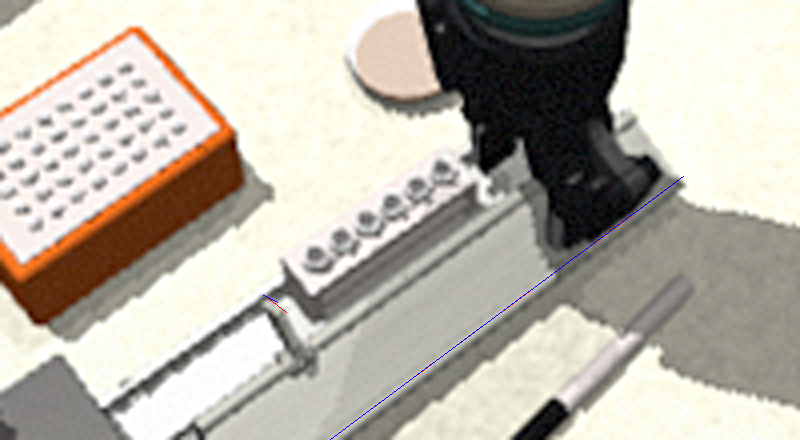

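Request:
apply_moves([
  [[0,0,0.02,0,0,0],[0,0,0,0,0,0],[0,-0.02,0,0,0,0],[0,-0.02,0,0,0,0],[0,0,0,0,0,0]],
])

```text
clock: 8.18
eef_pos: [471.0, -5.4, 18.7]
tool_rot: [3.141, 0.001, -0.169]
force: [-0.1, -2.0, 3.5]
width: 46.2
```

```bash
python3 -c "
from h import *
s,q=rd()"
```

```text
t8.18 reader [-129.2   28.2   18.7] rpy [ 3.1411e+00  1.0000e-03 -1.6850e-01] yawerr 0.0021 F(reader) [-2.  -0.3  3.5] w46.2
```

Request:
apply_moves([
  [[0,-0.06,0,0,0,0],[0,-0.06,0,0,0,0],[0,-0.06,0,0,0,0],[0,-0.06,0,0,0,0],[0,0,0,0,0,0]],
])

```text
clock: 8.8
eef_pos: [473.4, 6.9, 18.8]
tool_rot: [-3.141, 0.0, -0.168]
force: [-3.1, -1.9, 3.4]
width: 46.0
```

```bash
python3 - <<'E'
from h import *
rd()
n="wrist"; c=viewer.camera_info(n); a=viewer.get_image(n)
b=(180,0,460,210); f=2.85
o=cv2.convertScaleAbs(cv2.resize(a[b[1]:b[3],b[0]:b[2]],None,fx=f,fy=f,interpolation=cv2.INTER_CUBIC),alpha=1.0)
def seg(A,B,col):
    q=((proj(c,w(P,[A,B]))-[b[0]-.5,b[1]-.5])*f).astype(int); cv2.line(o,q[0].tolist(),q[1].tolist(),col,1)
for g,col in ((1.0,(0,0,255)),(0.8,(255,0,0))):
    e=(27+38*np.cos(.5-g),31+38*np.sin(.5-g)); seg((-195,)+e,(50,)+e,col)
    cs,sn=np.cos(g),np.sin(g)
    def rot(v): # shut offset (dy,dz); gate up turns -y arm upward
        y,z=v; return (27+cs*y+sn*z, 31-sn*y+cs*z)
    k=[rot(v) for v in ((-31,-1),(-31,16),(0,16),(0,-1))]
    for i in range(4): seg((-2,*k[i]),(-2,*k[(i+1)%4]),col)
    print(g,np.round(k,1).tolist())
seg((-112,-12,42),(-112,12,42),(0,200,0)); seg((-20,-12,42),(-20,12,42),(0,200,0))
cv2.imwrite("pics/g.png",o)
E
```

```text
t8.80 reader [-116.6   28.    18.8] rpy [-3.1414e+00  5.0000e-04 -1.6810e-01] yawerr 0.0025 F(reader) [-2.4  2.8  3.4] w46.0
1.0 [[9.4, 56.5], [23.7, 65.7], [40.5, 39.6], [26.2, 30.5]]
0.8 [[4.7, 52.5], [16.9, 64.4], [38.5, 42.1], [26.3, 30.3]]
```

View pics/g.png

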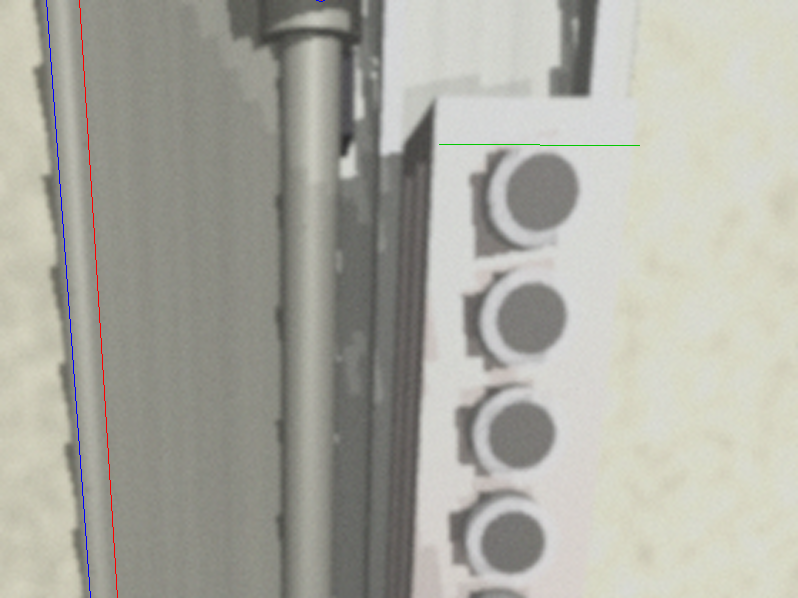

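Request:
apply_moves([
  [[0,0,0.03,0,0,0],[0,0,0,0,0,0],[0,0,0,0,0,0],[0,0,0,0,0,0],[0,0,0,0,0,0]],
])

```text
clock: 9.48
eef_pos: [473.8, 6.7, 17.4]
tool_rot: [-3.141, -0.0, -0.168]
force: [-2.0, -0.7, 3.5]
width: 46.0
```

```bash
python3 -c "
from h import *
s,q=rd()"
```

```text
t9.47 reader [-116.7   27.5   17.4] rpy [-3.1411e+00 -4.0000e-04 -1.6850e-01] yawerr 0.0021 F(reader) [-1.1  1.9  3.5] w46.0
```

Request:
apply_moves([
  [[0,0,0.03,0,0,0],[0,0,0,0,0,0],[0,0,0,0,0,0],[0,0,0,0,0,0],[0,0,0,0,0,0]],
])

```text
clock: 10.1
eef_pos: [474.1, 6.7, 16.4]
tool_rot: [-3.141, -0.001, -0.168]
force: [-2.1, -0.2, 9.9]
width: 45.7
```

```bash
python3 -c "
from h import *
s,q=rd()"
```

```text
t10.10 reader [-116.7   27.2   16.4] rpy [-3.1412e+00 -1.2000e-03 -1.6850e-01] yawerr 0.0021 F(reader) [-0.6  2.   9.9] w45.7
```

The hard stop is reached (9.9 N), so the gate is fully up. I start pushing.

Request:
apply_moves([
  [[0,-0.1,-0.01,0,0,0],[0,-0.15,0,0,0,0],[0,-0.15,0,0,0,0],[0,-0.15,0,0,0,0],[0,-0.1,0,0,0,0]],
])

```text
clock: 10.72
eef_pos: [478.4, 37.1, 16.3]
tool_rot: [3.139, 0.001, -0.17]
force: [-2.4, -5.5, 5.3]
width: 46.6
```

```bash
python3 -c "
from h import *
s,q=rd()"
```

```text
t10.72 reader [-86.   28.2  16.3] rpy [ 3.1391e+00  1.2000e-03 -1.7010e-01] yawerr 0.0005 F(reader) [-5.8  1.4  5.3] w46.6
```

Request:
apply_moves([
  [[0.005,-0.12,0,0,0,0],[0.005,-0.15,0,0,0,0],[0,-0.15,0,0,0,0],[0,-0.15,0,0,0,0],[0,-0.12,0,0,0,0]],
])

```text
clock: 11.35
eef_pos: [484.3, 70.5, 16.2]
tool_rot: [3.138, 0.002, -0.17]
force: [-3.3, -5.3, 6.7]
width: 46.1
```

```bash
python3 -c "
from h import *
s,q=rd()"
```

```text
t11.35 reader [-52.1  28.1  16.2] rpy [ 3.1381e+00  1.9000e-03 -1.7030e-01] yawerr 0.0003 F(reader) [-5.8  2.3  6.7] w46.1
```

Request:
apply_moves([
  [[0.005,-0.12,0,0,0,0],[0.005,-0.15,0,0,0,0],[0,-0.15,0,0,0,0],[0,-0.15,0,0,0,0],[0,-0.12,0,0,0,0]],
])

```text
clock: 11.98
eef_pos: [490.0, 104.0, 16.2]
tool_rot: [3.137, 0.003, -0.17]
force: [-2.9, -6.5, 6.8]
width: 46.2
```

```bash
python3 - <<'E'
from h import *
rd()
a=viewer.get_image("side")[235:385,110:310]; b=viewer.get_image("wrist")
o=np.zeros((600,800,3),np.uint8); o[:375,:500]=cv2.resize(a,(500,375),interpolation=cv2.INTER_CUBIC); o[:375,500:]=cv2.resize(b[:,200:420],(300,375))
cv2.imwrite("pics/i.png",o[:376])
E
```

```text
t11.97 reader [-18.1  28.1  16.2] rpy [ 3.1371e+00  2.8000e-03 -1.7030e-01] yawerr 0.0003 F(reader) [-6.9  1.8  6.8] w46.2
```

View pics/i.png

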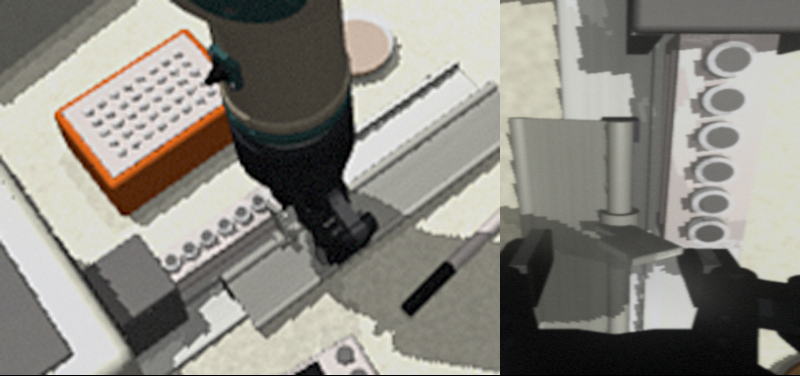

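The wrist picture shows the leaf up at (655,245), close beside the pushing finger's inner face at (685,260). I widen the jaws slightly and shift about 1.5 mm to -y for clearance, then push on.

Request:
apply_moves([
  [[0.015,0,0,0,0,0],[0.015,0,0,0,0,0],[0,-0.05,0,0,0,0],[0,-0.1,0,0,0,0],[0,-0.1,0,0,0,0]],
], claw=0.15)

```text
clock: 12.7
eef_pos: [494.4, 117.6, 16.1]
tool_rot: [3.14, 0.002, -0.169]
force: [-4.0, -3.5, 4.0]
width: 48.7
```

```bash
python3 -c "
from h import *
s,q=rd()"
```

```text
t12.70 reader [-3.9 26.  16.1] rpy [ 3.1398e+00  1.5000e-03 -1.6920e-01] yawerr 0.0014 F(reader) [-4.2  3.3  4. ] w48.7
```

Request:
apply_moves([
  [[0,-0.1,0,0,0,0],[0,-0.12,0,0,0,0],[0,-0.1,0,0,0,0],[0,-0.08,0,0,0,0],[0,-0.05,0,0,0,0]],
])

```text
clock: 13.32
eef_pos: [498.3, 140.1, 16.1]
tool_rot: [3.14, 0.001, -0.169]
force: [-4.1, -4.7, 2.8]
width: 49.2
```

```bash
python3 -c "
from h import *
s,q=rd()"
```

```text
t13.32 reader [18.9 26.1 16.1] rpy [ 3.1402e+00  1.3000e-03 -1.6870e-01] yawerr 0.0019 F(reader) [-5.3  3.2  2.8] w49.2
```

Request:
apply_moves([
  [[0,-0.03,0.01,0,0,0],[0,-0.03,0,0,0,0],[0,-0.03,0,0,0,0],[0,-0.02,0,0,0,0],[0,-0.02,0,0,0,0]],
])

```text
clock: 13.95
eef_pos: [499.0, 144.9, 15.8]
tool_rot: [3.138, 0.002, -0.17]
force: [-4.6, -6.7, 7.6]
width: 49.1
```

```bash
python3 -c "
from h import *
s,q=rd()"
```

```text
t13.95 reader [23.7 26.2 15.8] rpy [ 3.138e+00  1.900e-03 -1.698e-01] yawerr 0.0008 F(reader) [-7.4  3.4  7.6] w49.1
```

Request:
apply_moves([
  [[0,-0.02,0,0,0,0],[0,-0.02,0,0,0,0],[0,-0.02,0,0,0,0],[0,-0.02,0,0,0,0],[0,0,0,0,0,0]],
])

```text
clock: 14.58
eef_pos: [499.7, 149.1, 15.8]
tool_rot: [3.138, 0.002, -0.17]
force: [-4.8, -6.1, 7.0]
width: 49.1
```

```bash
python3 -c "
from h import *
s,q=rd()"
```

```text
t14.57 reader [28.  26.2 15.8] rpy [ 3.1383e+00  1.9000e-03 -1.6950e-01] yawerr 0.0011 F(reader) [-6.9  3.7  7. ] w49.1
```

Request:
apply_moves([
  [[0,-0.02,0,0,0,0],[0,-0.02,0,0,0,0],[0,-0.01,0,0,0,0],[0,0,0,0,0,0],[0,0,0,0,0,0]],
])

```text
clock: 15.2
eef_pos: [499.8, 149.9, 15.9]
tool_rot: [3.136, 0.002, -0.171]
force: [-4.1, -8.3, 8.5]
width: 49.2
```

```bash
python3 -c "
from h import *
s,q=rd()"
```

```text
t15.20 reader [28.8 26.2 15.9] rpy [ 3.1361e+00  2.4000e-03 -1.7110e-01] yawerr -0.0005 F(reader) [-8.9  2.6  8.5] w49.2
```

Request:
apply_moves([
  [[0,-0.02,0,0,0,0],[0,-0.02,0,0,0,0],[0,0,0,0,0,0],[0,0,0,0,0,0],[0,0,0,0,0,0]],
])

```text
clock: 15.82
eef_pos: [499.8, 150.0, 15.9]
tool_rot: [3.133, 0.003, -0.173]
force: [-5.0, -12.4, 11.3]
width: 48.8
```

```bash
python3 -c "
from h import *
s,q=rd()"
```

```text
t15.82 reader [28.9 26.3 15.9] rpy [ 3.1335e+00  3.1000e-03 -1.7290e-01] yawerr -0.0023 F(reader) [-13.1   2.9  11.3] w48.8
```

The rack is firmly against the stop: Fx rose to -13 N with no further travel. I back off, then rise to let the gate fall.

Request:
apply_moves([
  [[0,0.06,0,0,0,0],[0,0.06,0,0,0,0],[0,0.04,0,0,0,0],[0,0,0,0,0,0],[0,0,0,0,0,0]],
])

```text
clock: 16.45
eef_pos: [499.9, 149.8, 15.9]
tool_rot: [-3.139, 0.0, -0.167]
force: [-4.6, 2.9, 4.4]
width: 49.1
```

```bash
python3 -c "
from h import *
s,q=rd()"
```

```text
t16.45 reader [28.7 26.1 15.9] rpy [-3.1389e+00  1.0000e-04 -1.6710e-01] yawerr 0.0035 F(reader) [2.1 5.1 4.4] w49.1
```

Request:
apply_moves([
  [[0,0.03,0,0,0,0],[0,0.03,0,0,0,0],[0,0.03,0,0,0,0],[0,0,0,0,0,0],[0,0,0,0,0,0]],
])

```text
clock: 17.08
eef_pos: [500.2, 147.2, 16.3]
tool_rot: [-3.136, -0.002, -0.166]
force: [-4.1, 5.4, 5.7]
width: 49.0
```

```bash
python3 -c "
from h import *
s,q=rd()"
```

```text
t17.07 reader [26.2 25.3 16.3] rpy [-3.1358e+00 -1.8000e-03 -1.6640e-01] yawerr 0.0042 F(reader) [4.6 5.  5.7] w49.0
```

Request:
apply_moves([
  [[0,0,-0.1,0,0,0],[0,0,-0.1,0,0,0],[0,0,-0.15,0,0,0],[0,0,-0.2,0,0,0],[0,0,-0.2,0,0,0]],
])

```text
clock: 17.7
eef_pos: [499.8, 142.4, 54.1]
tool_rot: [3.141, -0.001, -0.17]
force: [0.3, 0.2, -0.2]
width: 48.8
```

Request:
apply_moves([
  [[0,0,-0.5,0,0,0],[0,0,-0.8,0,0,0],[0,0,-0.8,0,0,0],[0,0,-0.8,0,0,0],[0,0,-0.4,0,0,0]],
])

```text
clock: 18.32
eef_pos: [500.0, 142.9, 221.0]
tool_rot: [-3.141, -0.003, -0.169]
force: [0.2, -0.3, -1.2]
width: 49.3
```

Request:
apply_moves([
  [[0,0.9,-0.3,0,0,0],[0,0.9,0,0,0,0],[0,0.9,0,0,0,0],[0,0.9,0,0,0,0],[0,0.9,0,0,0,0]],
])

```text
clock: 18.95
eef_pos: [460.8, -80.4, 233.8]
tool_rot: [3.141, -0.0, -0.169]
force: [0.9, -0.3, -0.0]
width: 49.1
```

```bash
python3 - <<'E'
from h import *
rd()
f=4
def ov(n,b,rx):
    im=viewer.get_image(n); overlay(n,im,P,rx,b,f,"pics/t.png"); return cv2.imread("pics/t.png")
a=ov("side",(130,260,330,370),84); t=ov("top",(90,205,290,280),84)
o=np.vstack([a,t]); o=cv2.resize(o,None,fx=.8,fy=.8); print(o.shape); cv2.imwrite("pics/j.png",o)
E
```

```text
t18.95 reader [-204.8   25.6  233.8] rpy [ 3.1412e+00 -1.0000e-04 -1.6890e-01] yawerr 0.0017 F(reader) [-0.1 -0.9 -0. ] w49.1
(592, 640, 3)
```

View pics/j.png

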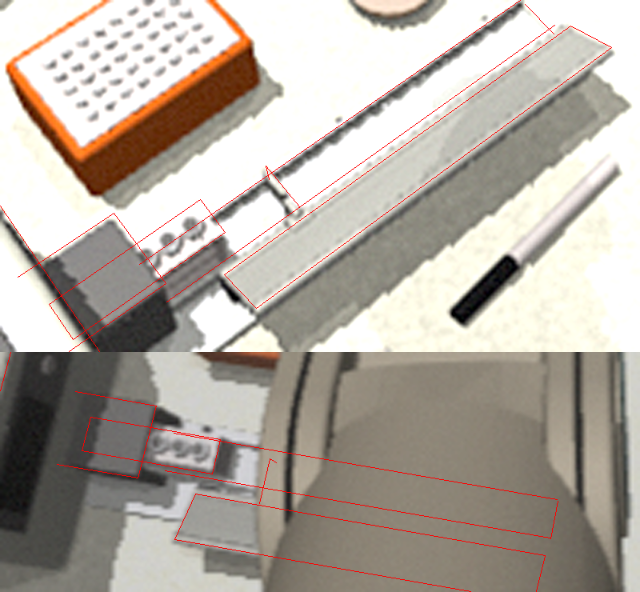

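The overlay for rack x = 84 matches the rack's rear edge in both views (side (222,235), top (220,455)). The gate leaf is shut at (285,190) and the arm is clear. I'm handing in.

```bash
python3 -c "
from h import *
print(ctrl.finish_job())"
```

```text
the job is handed in; nothing more can be done
None
```

The white rack is in the reader, pushed up against the stop, and the job was handed in at about 19 s; no verdict is reported. I held the gate fully up with one finger on the bar, pushed the rack past it with the other, then backed off and lifted so the gate fell shut.

- **Gate:** I pressed the bar to its hard stop (9.9 N) before the rack moved past the gate. A picture taken as the rack passed showed the leaf up and close beside the pushing finger. I widened the jaws and shifted about 2 mm away from it before going on.
- **Stop:** the push force rose to 13 N with no further travel. The fingers stopped about 2 mm beyond where I had calculated, which is within my pose-fit error.
- **Final pictures:** the rack's rear edge matches the home position in both fixed views. In the side view the gate looks shut, and the marker and tip box are where they were. The rest of the bench I did not check item by item; the arm only passed over it at about 230 mm.
- **Not confirmed by measurement:** I had no direct reading of gate angle or gate-to-rack contact. Those rest on forces and pictures. Bar friction also made the fingers stick briefly while backing off, until I lifted them off the bar.

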